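Hone a curved blade on a gravity-fed slide

ROBOT

A 6-joint arm with a two-finger parallel gripper is mounted at the origin on the work surface. World frame = base frame: x ahead of the robot, y to its left, z up, the work surface at z = 0. Lengths are in m, angles in rad, forces in N, time in s.
With the tool pointing down it reaches from about 0.25 to 0.775 m from the base axis. Payload 4 kg.
Tool frame: the origin (TCP) lies midway between the tips of the shut fingers; the grasp point (between the pads) lies 19 mm behind it; z points along the fingers, y is the line along which they close (so a half turn about z gives the same grasp; the last joint's range is limited). The gripper opens to 94 mm and grips with 3 to 60 N. Pads are 16 mm wide; open, the fingers measure 119 mm over their backs; the gripper's body (75 mm by 177 mm) begins 78 mm behind the grasp point.
Start: joints at [1.116, 0.087, 1.371, -0, 1.684, -0.103], TCP at [0.19, 0.516, 0.206] pointing down, gripper open.
Joint ranges: [-3.1, 3.1], [-0.76, 2.03], [0.27, 2.55], [-1.08, 4.22], [0.17, 2.65], [-2.57, 2.57]. Speed limits (rad/s): [2.79, 2.79, 3.14, 3.14, 3.14, 3.14].

INTERFACE

Orientations are given as [roll, pitch, yaw] about the fixed x, y, z axes, in that order (R = Rz(yaw) Ry(pitch) Rx(roll)).
In Python, from bench import robot gives the robot as it stands. The module is installed in compiled form; this text tells all that it offers.
- The arm moves only by the tool arm_command, never from a script. Its argument "targets" is a list of rows, each a list of 4 numbers: the shift along the world's x, y, z as a fraction of full scale, then the turn about the world's z as a fraction of full scale. A call has 1 to 8 rows; each row is the pose to reach, as a shift and turn from the pose commanded when the call began; what a row does not reach only later rows make up. Full scale, the value 1, is 0.5 m for a shift and 120 degrees for a turn. A row lasts 1/12 s, in which the tool goes at most 41.7 mm and 7.16 degrees, less where a joint would pass 70% of its speed; a pose out of reach is approached as far as the arm can. A call with a number of a shift or a turn outside -1 to 1 is refused whole. A call with a gripper value outside its range is refused whole. "claw" is the closure, from 0 (fully open) to 1 (shut), set as the call begins (left out, the last holds). The fingers move at their own pace and stop on an object; the grip force is fixed at half the most. Time passes only in rows, so rows that repeat a pose let the fingers close. It gives the time, the measured TCP pose, the force, the opening and the grip force at its end, in the units of the state.
- robot.get_obs(): the state, without advancing time (a new reading comes with each control period).
- robot.snapshot(name): name is "side" or "top"; returns the picture (400x640x3 uint8, red, green, blue); there is no depth.
- robot.camera_info(name): a dict with "vfov" (degrees; the focal length in pixels is half the picture's height over the tangent of half this angle, whatever the lens; pixels are square), "cx", "cy" (the principal point, pixels), "extrinsics" (4x4, takes a point from camera to world coordinates). Camera axes: x right, y up, looking along -z (the intrinsics and any distortion apply to the point x, -y, -z); pixel columns grow to the right and rows downward; lengths in m; the calibration is good to about 2 mm. A picture is of the moment at which its call begins. camera_info takes no time and is no camera call.
- robot.close_job(): hands the job in; it is judged then, once.
The state is a dict: "time": time; "joint_positions": joint angles; "qvel": joint speeds; "joint_torque": joint torques, N m; "tool_pos": TCP position; "ee_rot": TCP orientation; "wrist_force": force on the tool from outside, world axes, zero at the start; "wrist_torque": the same for the moment, N m; "width": finger opening in m; "finger_force": force on a finger pad.
Only numpy, scipy, OpenCV 4.12 (cv2) and the standard library are available. Lean on these libraries where they do the work, as an engineer would, in place of code of your own. Each camera call takes 0.05 s, during which the arm holds its last target. There are 200 camera calls.

TASK

Take the hone by its handle from its rest, set it on the curved blade between the two gate posts and press down until the catch lets the carriage go. Keep the hone between the posts, always pressing the blade with 2 to 16 N and nothing else touching the slide, and use its drag to let the carriage glide down slower than 0.1 m/s, until it rests at its lower end. Finish while still holding the hone pressed on the blade there, and leave the other things on the bench alone.

Things in the scene. Friction and masses are not known exactly. Their poses are not given: they have to be found in the camera images.
- slide: Bench honing slide, fixed: grey base plate 150 x 600 mm, on it two steel rails along its y axis, falling 0.08 rad towards -y, with a heavy carriage (4.4 kg nominal, 15 % either way) whose sprung bed (0.5 kg) holds a blade edge-up over the line x = 0. Origin under the middle of the base plate, z up. Touch it with the hone only.
- gate (a point): Work point between the two upright steel gate posts (12 mm thick, 125 mm tall, at x = -88 and +88 mm of the slide). Axes as the slide's. The crest of the blade edge passes through it when carriage = 0.09 and the bed is unpressed, about 155 mm above the bench. Keep the hone's nose within 30 mm of it along the slide's x and y.
- carriage (a joint): Carriage travel downhill in m: 0 parked (upper, +y end), 0.18 lower stop. Blade middle is 90 mm uphill of the gate at 0, 90 mm downhill at 0.18. A fixed catch finger at +x blocks a lug of the bed at 0; the bed pushed down over 3 mm (2.2 N) clears it, kept so for 20 mm of travel. Then weight drives it (3.8 N nominal along the rails); drag only 5 N per m/s, bearing friction 0.05 N.
- bed (a joint): How far the sprung bed with the blade is pushed down, in m: 0 free, up to 0.028 (then it is solid, do not reach it). Push needed: 0.5 N + 550 N/m times this value, so it shows the pressing force.
- blade_mid (a point): Crest of the curved blade's edge, at the middle of its length. The steel blade is 260 mm long along the rails, its edge a rounded rim 5 mm thick; the edge is an upward-bulging arc of radius 700 mm with this point as its top: at a distance u along the rail from here it lies u*u/1.4 m lower (square to the rails).
- hone: Hand hone, 0.25 kg, 100 mm tall: white ceramic nose (round bar, radius 12 mm, 60 mm along the hone's x), grey shoulder 50 x 50 mm at 14-32 mm height, upright wooden handle 30 (x) by 28 (y) mm at 32-100 mm height. Origin: middle of the nose's underside, z up. Grip across its y about 74 mm up and work with its y along the rails. Friction on the blade 0.6 nominal (15 % either way).
- nose (a point): Point at the middle of the underside of the hone's nose (the hone's origin).
- rest: Fixed aluminium rest for the hone, 80 x 72 mm, 20 mm high, the hone standing in it with its shoulder on two bars and its origin 6 mm above the bench. Origin under its centre.
- dish: Loose round steel dish, 110 mm across, 35 mm high. Leave alone.
- oilstone: Loose oilstone on a wooden base, 70 x 200 x 44 mm. Leave alone.
- oil: Loose amber bottle 56 mm across, 130 mm tall. Leave alone.
Mind the look-alikes: they are no part of the job. Leave any green or red look-alike of the hone alone.

How it is judged:
By the outcome, as a careful person would: the job done as asked, in the order asked, and still so for the second after the job is handed in, while the arm keeps its last pose, push and grip.
It also fails if it takes over 56 s, if anything falls off the work surface, if the arm or the gripper's body presses on something with over 40 N, if the wrist force passes 120 N, or if a joint passes its speed limit or range.

## Working session

There is one attempt and no reset: what is moved stays moved. The work goes in short steps, Python scripts to look and compute and a tool call to move; the robot and the scene stay as the last step left them, time stands still between calls to the robot, and variables do not carry over. Pictures are saved under pics/ and viewed, at most 10 in all, crops included, and the job is handed in when it is done.

Besides the shell and the picture viewer there is one more tool, called after ">>>" as name(argument=value, ...) on one line, values as JSON. arm_command: Moves the arm, as the interface text tells. Shift numbers are shares of 0.5 m and turn numbers shares of 120 degrees, none past 1 either way. Its arguments: {"type":"object","properties":{"targets":{"type":"array"},"claw":{"type":"number"}},"required":["targets"]}

```bash
mkdir -p pics; python3 - <<'E'
from bench import robot
import cv2
for n in("side","top"):
    cv2.imwrite(f"pics/{n}0.png",robot.snapshot(n)[:,:,::-1]); print(robot.camera_info(n))
print(robot.get_obs())
E
```

```text
{'vfov': 43.22705176136281, 'cx': 316.58481240269805, 'cy': 202.06592248947373, 'extrinsics': array([[ 0.95630865,  0.20172148, -0.21161807,  0.18045513],
       [-0.29181239,  0.61435915, -0.73308142, -1.0101578 ],
       [-0.01786877,  0.76280488,  0.64638179,  1.0755837 ],
       [ 0.        ,  0.        ,  0.        ,  1.        ]])}
{'vfov': 48.694338901085665, 'cx': 324.73516796679627, 'cy': 196.8215134813884, 'extrinsics': array([[-0.03173463,  0.97668521, -0.21231793,  0.28938976],
       [-0.9994802 , -0.02980286,  0.01229345,  0.08942536],
       [ 0.00567915,  0.2125977 ,  0.97712331,  1.20532635],
       [ 0.        ,  0.        ,  0.        ,  1.        ]])}
{'time': 0.1, 'joint_positions': array([ 1.11588069e+00,  8.78767906e-02,  1.37206657e+00, -1.80316731e-05,
        1.68362715e+00, -1.03123854e-01]), 'qvel': array([ 0.00171542, -0.00241493, -0.00389938,  0.00136352, -0.00052352,
        0.00118748]), 'joint_torque': array([ 1.77782589e-03, -3.41251767e+01, -3.03301656e+01,  7.18495483e-02,
        3.03878495e-02, -8.36502340e-05]), 'tool_pos': array([0.18932394, 0.51586254, 0.20444214]), 'ee_rot': array([-3.13962346e+00, -1.85777203e-04,  2.78979867e+00]), 'wrist_force': array([-0.84229853,  0.57895342,  0.32832587]), 'wrist_torque': array([-0.05789948,  0.00289123, -0.03329878]), 'finger_force': 0.0, 'width': 0.09365355327683757}
```

View pics/side0.png

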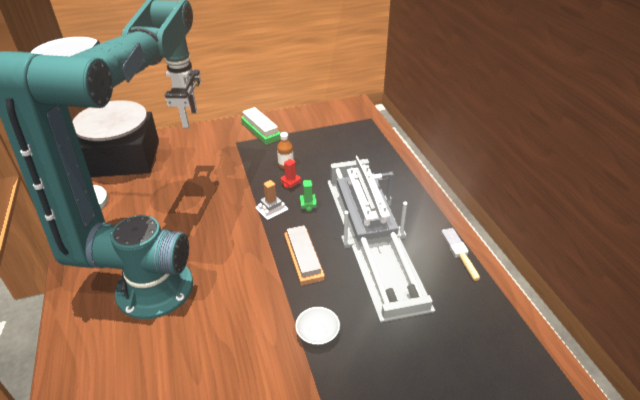

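View pics/top0.png

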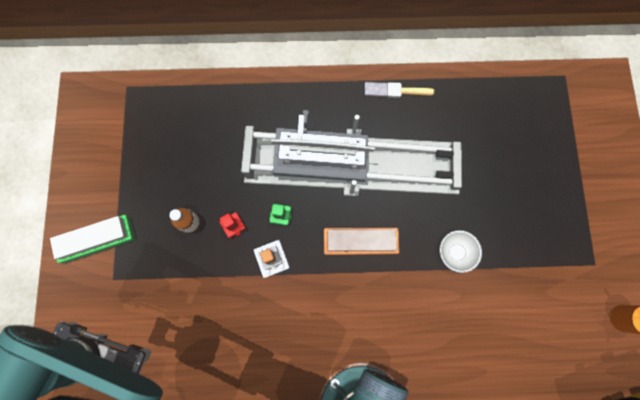

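The first pictures show the hone (wooden handle) in its rest at side (270,195) and top (268,257), the slide with its carriage at the upper +y end, and green and red look-alikes close by. I'll enlarge both.

```bash
python3 - <<'E'
import cv2
a=cv2.imread("pics/side0.png")[150:320,245:445]; cv2.imwrite("pics/side0c.png",cv2.resize(a,None,fx=3.5,fy=3.5,interpolation=cv2.INTER_CUBIC))
a=cv2.imread("pics/top0.png")[100:285,230:475]; cv2.imwrite("pics/top0c.png",cv2.resize(a,None,fx=3.2,fy=3.2,interpolation=cv2.INTER_CUBIC))
E
```

```text
(no output)
```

View pics/side0c.png

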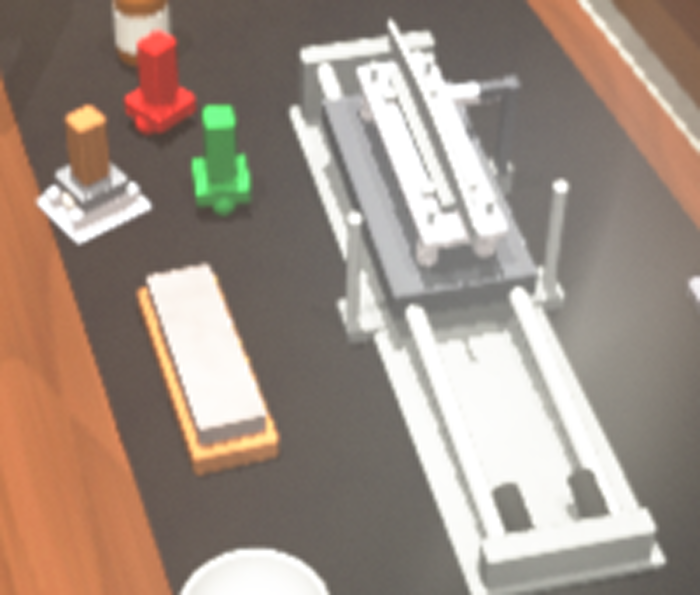

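View pics/top0c.png

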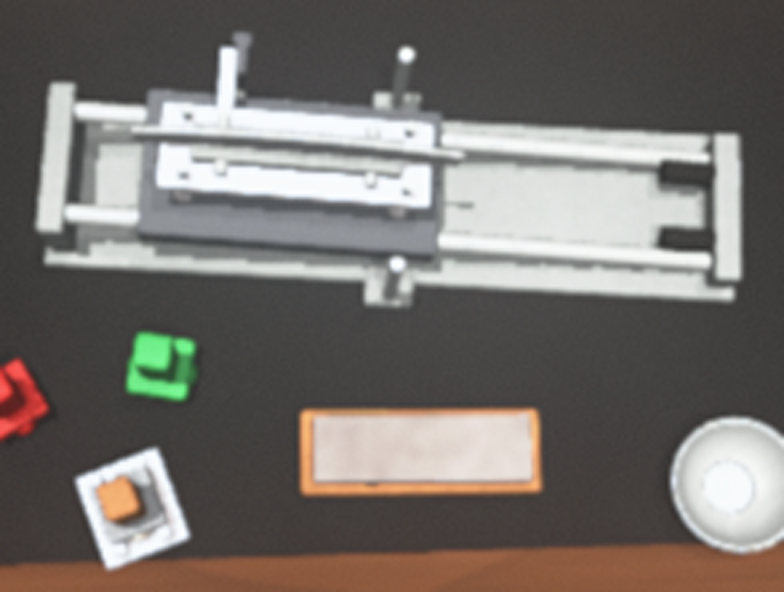

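```bash
cat > h.py <<'E'
import numpy as np
from bench import robot
def cam(n):
    c=robot.camera_info(n); return 200/np.tan(np.radians(c['vfov']/2)),c['cx'],c['cy'],np.array(c['extrinsics'])
def ray(n,u,v):
    f,cx,cy,E=cam(n); d=E[:3,:3]@np.array([(u-cx)/f,-(v-cy)/f,-1]); return E[:3,3],d/np.linalg.norm(d)
def tri(s,t):
    A=np.zeros((3,3));b=np.zeros(3);R=[ray('side',*s),ray('top',*t)]
    for o,d in R: P=np.eye(3)-np.outer(d,d);A+=P;b+=P@o
    p=np.linalg.solve(A,b); return p,[np.linalg.norm((np.eye(3)-np.outer(d,d))@(p-o)) for o,d in R]
def onz(n,u,v,z):
    o,d=ray(n,u,v); return o+d*(z-o[2])/d[2]
def proj(n,p):
    f,cx,cy,E=cam(n); q=E[:3,:3].T@(np.asarray(p)-E[:3,3]); return cx+f*q[0]/-q[2],cy-f*q[1]/-q[2]
sc=lambda u,v:(245+(u+.5)/3.5-.5,150+(v+.5)/3.5-.5)
tc=lambda u,v:(230+(u+.5)/3.2-.5,100+(v+.5)/3.2-.5)
E
python3 - <<'E'
from h import *
np.set_printoptions(precision=4,suppress=True)
for k,s,t in [("handle",(87,116),(120,500)),("postN",(355,217),(397,263)),("postF",(560,184),(406,54)),("bladeU",(392,22),(132,130)),("bladeL",(468,235),(463,155)),("green top",(219,112),(153,350))]:
    p,r=tri(sc(*s),tc(*t)); print(k,p,r)
for q in [(75,480),(155,449),(189,535),(110,569)]: print('rest',onz('top',*tc(*q),.012))
for q in [(46,262),(733,297)]: print('base',onz('top',*tc(*q),.01))
print('handle corners',[onz('top',*tc(*q),.106)[:2] for q in [(97,488),(133,477),(143,511),(108,523)]])
E
```

```text
handle [0.3841 0.2223 0.1076] [np.float64(0.0009914523614398404), np.float64(0.0009914523614396728)]
postN [0.5599 0.0017 0.1249] [np.float64(0.0006776937196351153), np.float64(0.0006776937196351825)]
postF [ 0.7342 -0.0135  0.1263] [np.float64(0.0008001319151717355), np.float64(0.0008001319151713854)]
bladeU [0.6657 0.2058 0.158 ] [np.float64(0.00039997586042599267), np.float64(0.0003999758604261778)]
bladeL [ 0.6401 -0.0536  0.1322] [np.float64(0.00529680040307443), np.float64(0.005296800403074621)]
green top [0.5003 0.1964 0.1033] [np.float64(0.0005311438758167775), np.float64(0.0005311438758166238)]
rest [0.4092 0.2717 0.012 ]
rest [0.4332 0.2043 0.012 ]
rest [0.3604 0.1766 0.012 ]
rest [0.3345 0.2425 0.012 ]
base [0.5995 0.2977 0.01  ]
base [ 0.5501 -0.2981  0.01  ]
handle corners [array([0.393 , 0.2403]), array([0.4006, 0.2125]), array([0.3742, 0.2049]), array([0.3659, 0.2319])]
```

Triangulated heights check out: handle top 0.108 m, posts 0.125 m apart by 175 mm, blade upper end on the slide's x = 0 line. Next I'll settle which way the hone's x runs in the rest.

```bash
python3 - <<'E'
import cv2,numpy as np
a=cv2.imread("pics/side0.png")[175:220,250:295]; b=cv2.imread("pics/top0.png")[235:280,245:290]
f=lambda a:cv2.resize(a,(400,400),interpolation=cv2.INTER_LANCZOS4)
cv2.imwrite("pics/rest.png",np.hstack([f(a),f(b)]))
E
```

```text
(no output)
```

View pics/rest.png

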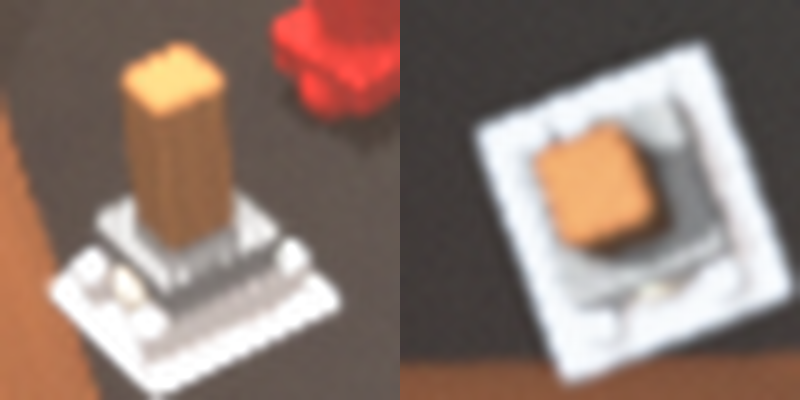

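The nose end is the cream spot at side-crop (130,283) and top-crop (655,290). It lies between the bars, so the hone's x runs along the rest's long axis, at a yaw of about +20°. The tool needs a turn of +40°.

>>> arm_command(targets=[[0.388,-0.586,0,0.335],[0.388,-0.586,0,0.335],[0.388,-0.586,0,0.335],[0.388,-0.586,0,0.335],[0.388,-0.586,0,0.335],[0.388,-0.586,0,0.335],[0.388,-0.586,0,0.335],[0.388,-0.586,0,0.335]], claw=0)

```text
time: 0.77
tool_pos: [0.3595, 0.2588, 0.2051]
ee_rot: [3.142, -0.0, -2.79]
wrist_force: [0.8, -0.2, -0.1]
width: 0.0942
finger_force: 0.0
```

>>> arm_command(targets=[[0,0,0,0],[0,0,0,0],[0,0,0,0]])

```text
time: 1.02
tool_pos: [0.359, 0.2605, 0.2052]
ee_rot: [3.141, -0.001, -2.793]
wrist_force: [-0.1, 0.2, -0.6]
width: 0.0938
finger_force: 0.0
```

>>> arm_command(targets=[[0.05,-0.075,0,0],[0.05,-0.075,0,0],[0.05,-0.075,0,0],[0.05,-0.075,-0.08,0],[0.05,-0.075,-0.08,0],[0.05,-0.075,-0.08,0]])

```text
time: 1.52
tool_pos: [0.3812, 0.2234, 0.1627]
ee_rot: [3.141, -0.008, -2.789]
wrist_force: [1.4, -0.0, 0.2]
width: 0.0941
finger_force: 0.0
```

```bash
python3 - <<'E'
from h import *
import cv2
a=robot.snapshot('side')[120:240,210:330]; b=robot.snapshot('top')[190:310,210:330]
f=lambda a:cv2.resize(a[:,:,::-1],(400,400),interpolation=cv2.INTER_LANCZOS4)
cv2.imwrite("pics/pre.png",np.hstack([f(a),f(b)])); o=robot.get_obs(); print(o['tool_pos'],o['ee_rot'])
E
```

```text
[0.3845548  0.22434627 0.16726757] [ 3.14111091e+00  2.12941851e-03 -2.78974104e+00]
```

View pics/pre.png

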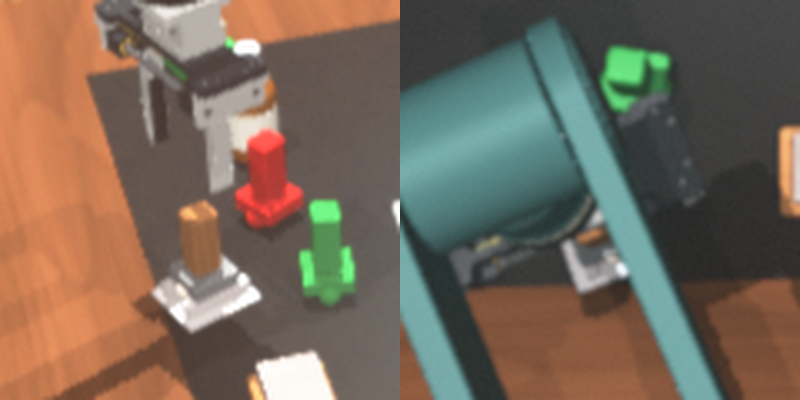

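The fingers straddle the handle; their midpoint at side-crop (189,165) sits right above the handle top at (200,210). Descending and gripping.

>>> arm_command(targets=[[0,0,-0.07,0],[0,0,-0.14,0],[0,0,-0.19,0],[0,0,-0.212,0],[0,0,-0.212,0],[0,0,-0.212,0]])

```text
time: 2.12
tool_pos: [0.3857, 0.2239, 0.0616]
ee_rot: [3.141, 0.003, -2.791]
wrist_force: [0.4, 0.4, 0.1]
width: 0.0939
finger_force: 0.0
```

>>> arm_command(targets=[[0,0,0,0],[0,0,0,0],[0,0,0,0],[0,0,0,0],[0,0,0,0],[0,0,0,0],[0,0,0,0],[0,0,0,0]], claw=1)

```text
time: 2.78
tool_pos: [0.3842, 0.2229, 0.0595]
ee_rot: [3.142, -0.0, -2.792]
wrist_force: [-0.6, 0.9, -0.4]
width: 0.0442
finger_force: 0.0
```

>>> arm_command(targets=[[0,0,0,0],[0,0,0,0],[0,0,0,0],[0,0,0,0],[0,0,0,0]])

```text
time: 3.2
tool_pos: [0.3841, 0.2232, 0.0595]
ee_rot: [3.141, -0.0, -2.792]
wrist_force: [-0.3, 0.7, 0.0]
width: 0.0281
finger_force: 30.0
```

>>> arm_command(targets=[[0,0,0.02,0],[0,0,0.05,0],[0,0,0.11,0],[0,0,0.18,0],[0,0,0.25,0],[0,0,0.32,0],[0,0,0.37,0],[0,0,0.39,0]])

```text
time: 3.87
tool_pos: [0.3857, 0.2232, 0.2596]
ee_rot: [-3.141, 0.008, -2.792]
wrist_force: [0.6, 0.9, -2.2]
width: 0.0279
finger_force: 30.0
```

>>> arm_command(targets=[[0,0,0,0],[0,0,0,0],[0,0,0,0]])

```text
time: 4.12
tool_pos: [0.3833, 0.2224, 0.2519]
ee_rot: [-3.141, -0.005, -2.792]
wrist_force: [-0.1, 0.4, -2.1]
width: 0.028
finger_force: 30.0
```

>>> arm_command(targets=[[0.03,-0.026,0,-0.02],[0.1,-0.087,0,-0.06],[0.17,-0.147,0,-0.1],[0.24,-0.208,0,-0.14],[0.31,-0.269,0,-0.18],[0.38,-0.33,0,-0.2075],[0.45,-0.39,0,-0.2075],[0.5,-0.434,0,-0.2075]])

```text
time: 4.78
tool_pos: [0.6197, 0.0172, 0.251]
ee_rot: [-3.142, -0.006, 3.056]
wrist_force: [0.4, 0.1, -1.6]
width: 0.0279
finger_force: 30.0
```

>>> arm_command(targets=[[0.02,-0.017,0,0],[0.027,-0.023,0,0],[0.027,-0.023,0,0],[0.027,-0.023,0,0],[0.027,-0.023,0,0],[0.027,-0.023,0,0]])

```text
time: 5.28
tool_pos: [0.6322, 0.0087, 0.2551]
ee_rot: [3.141, 0.0, 3.059]
wrist_force: [0.3, -0.7, -2.1]
width: 0.0277
finger_force: 30.0
```

```bash
python3 - <<'E'
from h import *
import cv2
a=robot.snapshot('side')[110:310,300:460]; b=robot.snapshot('top')[70:270,220:380]
f=lambda a:cv2.resize(a[:,:,::-1],(400,500),interpolation=cv2.INTER_LANCZOS4)
cv2.imwrite("pics/gate.png",np.hstack([f(a),f(b)]));
F=[]
for i in range(6):
    robot.snapshot('side'); o=robot.get_obs(); F.append(np.r_[o['wrist_force'],o['tool_pos']])
print(np.round(F,4),o['ee_rot'],o['time'])
E
```

```text
[[-0.4439 -0.5257 -2.3389  0.6325  0.0082  0.2553]
 [ 0.4826 -0.3364 -2.8614  0.6327  0.008   0.2552]
 [ 0.7993  0.4198 -2.9956  0.6328  0.0078  0.2551]
 [ 0.3897  0.4079 -3.2417  0.6328  0.0077  0.2549]
 [ 0.2118 -0.5155 -2.3419  0.6329  0.0075  0.2548]
 [ 0.7875 -0.239  -2.1565  0.633   0.0075  0.2547]] [3.14145581e+00 3.03285503e-04 3.05705165e+00] 5.6833
```

View pics/gate.png

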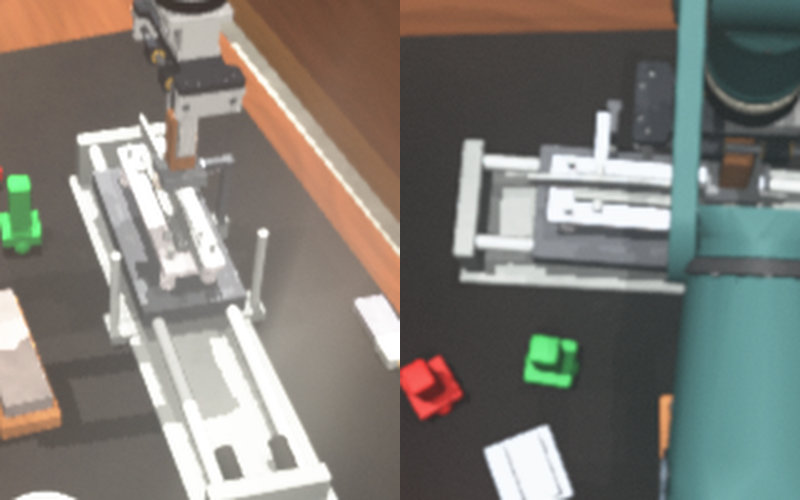

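The hone is held upright above the blade just uphill of the gate, at side-crop (185,165). The carriage front edge at (150–240, 295–315) stays clear in the side view, so I can track it there.

>>> arm_command(targets=[[0.015,-0.014,0,0],[0.028,-0.027,-0.02,0],[0.028,-0.027,-0.05,0],[0.028,-0.027,-0.075,0],[0.028,-0.027,-0.09,0],[0.028,-0.027,-0.093,0],[0.028,-0.027,-0.093,0],[0.028,-0.027,-0.093,0]])

```text
time: 6.35
tool_pos: [0.6473, -0.0062, 0.2085]
ee_rot: [3.141, 0.001, 3.057]
wrist_force: [0.3, 0.4, -2.0]
width: 0.0279
finger_force: 30.0
```

```bash
cat > trk.py <<'E'
from h import *
import cv2,sys,os
from scipy.interpolate import CubicSpline
YAW=-.085; dn=np.array([np.sin(YAW)*1,-np.cos(YAW),-.08]); dn[0]=-np.sin(-YAW)
dn/=np.linalg.norm(dn); ex=np.array([np.cos(YAW),np.sin(YAW),0]); nz=np.cross(ex,-dn)
f,cx,cy,E=cam('side')
U,V=np.meshgrid(np.arange(350,402.),np.arange(203,240.))
D=np.stack([(U-cx)/f,-(V-cy)/f,-np.ones_like(U)],-1)@E[:3,:3].T
P0=np.array([.647,-.006,.075])
P=E[:3,3]+D*(((P0-E[:3,3])@nz)/(D@nz))[...,None]
def samp(im,s):
    q=(P+s*dn-E[:3,3])@E[:3,:3]
    return cv2.remap(im,(cx-f*q[...,0]/q[...,2]).astype('f4'),(cy+f*q[...,1]/q[...,2]).astype('f4'),cv2.INTER_CUBIC)
g=lambda im:cv2.GaussianBlur(cv2.cvtColor(im,cv2.COLOR_RGB2GRAY),(0,0),.7).astype('f4')
S=np.arange(-.01,.2,.001)
def track(im,T):
    c=np.array([np.corrcoef(samp(im,s).ravel(),T.ravel())[0,1] for s in S])
    k=np.clip(c.argmax(),1,len(S)-2); a,b,d=c[k-1:k+2]; return S[k]+.0005*(a-d)/(a-2*b+d),c[k]
def look(n=3):
    rows=[]
    for i in range(n):
        im=g(robot.snapshot('side')); o=robot.get_obs(); rows.append((im,o))
    if not os.path.exists('T.npy'): np.save('T.npy',samp(rows[0][0],0.))
    T=np.load('T.npy'); R=[(*track(im,T),o['time'],*o['wrist_force'],o['tool_pos'][2]*1e3) for im,o in rows]
    R=np.array(R)
    print('  s_mm  ncc   t    Fx Fy Fz  tcpz');print(np.round(R*[1e3,1,1,1,1,1,1],2)); o=rows[-1][1]
    fz=R[:,5].mean(); z=R[-1,6]; s=R[-1,0]; d=155-(s-.09)**2/1.4e-3-(z-53.5)
    print('meanF',R[:,3:6].mean(0).round(2),'N~',round(fz+2.5,2),'model d mm',round(d,1),'Nmodel',round(.5+.55*d,2),'xy',o['tool_pos'][:2].round(4),'rot',o['ee_rot'].round(3))
E
python3 -c "
from trk import *
look(5)"
```

```text
s_mm  ncc   t    Fx Fy Fz  tcpz
[[ 0.0000e+00  1.0000e+00  6.4000e+00 -4.7000e-01  1.3000e-01 -2.7000e+00
   2.0903e+02]
 [ 2.0000e-02  1.0000e+00  6.4500e+00  8.0000e-02  6.2000e-01 -1.5500e+00
   2.0932e+02]
 [ 3.0000e-02  1.0000e+00  6.5000e+00 -4.3000e-01 -6.8000e-01 -2.4800e+00
   2.0935e+02]
 [ 2.0000e-02  1.0000e+00  6.5500e+00 -8.0000e-02  8.1000e-01 -3.0400e+00
   2.0926e+02]
 [ 1.0000e-02  1.0000e+00  6.6000e+00  4.2000e-01 -2.0000e-02 -9.7000e-01
   2.0904e+02]]
meanF [-0.1   0.17 -2.15] N~ 0.35 model d mm -6.3 Nmodel -2.98 xy [ 0.6474 -0.0061] rot [3.142e+00 2.000e-03 3.057e+00]
```

>>> arm_command(targets=[[0,0,-0.004,0],[0,0,-0.008,0],[0,0,-0.012,0],[0,0,-0.02,0],[0,0,-0.028,0],[0,0,-0.036,0],[0,0,-0.038,0],[0,0,-0.038,0]])

```text
time: 7.27
tool_pos: [0.6474, -0.0088, 0.1901]
ee_rot: [-3.137, 0.002, 3.055]
wrist_force: [-1.0, -5.6, 3.9]
width: 0.0278
finger_force: 30.0
```

```bash
sed -i 's/^import cv2/np.set_printoptions(suppress=True)\nimport cv2/' trk.py; python3 -c "
from trk import *
look(6)"
```

```text
s_mm  ncc   t    Fx Fy Fz  tcpz
[[  9.68   0.86   7.32  -1.33  -5.24   4.41 190.35]
 [  9.45   0.87   7.37  -1.2   -5.14   5.34 190.54]
 [  9.36   0.87   7.42  -0.5   -4.     5.1  190.57]
 [  9.34   0.87   7.47  -1.74  -5.02   5.   190.51]
 [  9.29   0.87   7.52  -0.7   -4.46   5.04 190.44]
 [  9.21   0.87   7.57  -1.45  -5.43   4.09 190.33]]
meanF [-1.15 -4.88  4.83] N~ 7.33 model d mm 13.5 Nmodel 7.93 xy [ 0.6475 -0.0079] rot [-3.139  0.002  3.055]
```

Released and held by the drag: carriage at 9 mm, pressing about 7.3 N. Now easing off gradually.

>>> arm_command(targets=[[0,0,0.0006,0],[0,0,0.0012,0],[0,0,0.0018,0],[0,0,0.0024,0],[0,0,0.003,0],[0,0,0.0036,0]])

```text
time: 8.07
tool_pos: [0.6475, -0.0063, 0.191]
ee_rot: [-3.141, 0.001, 3.057]
wrist_force: [1.0, -4.8, 4.8]
width: 0.028
finger_force: 30.0
```

```bash
python3 -c "
from trk import *
look(3)"
```

```text
s_mm  ncc   t    Fx Fy Fz  tcpz
[[  7.23   0.89   8.12   1.09  -5.38   5.15 191.1 ]
 [  7.18   0.89   8.17   1.97  -4.28   5.22 191.01]
 [  7.2    0.89   8.22   0.82  -4.93   4.5  190.98]]
meanF [ 1.29 -4.86  4.96] N~ 7.46 model d mm 12.6 Nmodel 7.44 xy [ 0.6475 -0.0063] rot [3.142 0.001 3.057]
```

>>> arm_command(targets=[[0,0,0.001,0],[0,0,0.002,0],[0,0,0.003,0],[0,0,0.004,0],[0,0,0.004,0]])

```text
time: 8.63
tool_pos: [0.6475, -0.0063, 0.1928]
ee_rot: [3.142, 0.001, 3.057]
wrist_force: [1.4, -5.7, 3.9]
width: 0.028
finger_force: 30.0
```

```bash
python3 -c "
from trk import *
look(3)"
```

```text
s_mm  ncc   t    Fx Fy Fz  tcpz
[[  6.39   0.91   8.68   2.21  -4.44   4.22 192.66]
 [  6.4    0.91   8.73   1.32  -4.98   3.8  192.59]
 [  6.41   0.91   8.78   1.59  -4.81   4.58 192.61]]
meanF [ 1.7  -4.75  4.2 ] N~ 6.7 model d mm 10.9 Nmodel 6.5 xy [ 0.6475 -0.0062] rot [3.142 0.001 3.057]
```

>>> arm_command(targets=[[0,0,0.001,0],[0,0,0.002,0],[0,0,0.003,0],[0,0,0.003,0]])

```text
time: 9.12
tool_pos: [0.6471, -0.0061, 0.194]
ee_rot: [3.141, -0.0, 3.057]
wrist_force: [0.7, -3.9, 2.6]
width: 0.0276
finger_force: 30.0
```

```bash
python3 -c "
from trk import *
look(3)"
```

```text
s_mm  ncc   t    Fx Fy Fz  tcpz
[[  6.46   0.92   9.17   0.84  -4.6    3.22 193.93]
 [  6.53   0.92   9.22  -0.37  -4.65   2.78 193.94]
 [  6.75   0.92   9.27   1.67  -4.87   3.8  194.  ]]
meanF [ 0.71 -4.71  3.27] N~ 5.77 model d mm 9.6 Nmodel 5.75 xy [ 0.6469 -0.0062] rot [-3.142 -0.001  3.057]
```

Creeping at N≈5.8, so µ≈0.53. I'll keep easing off, with the blade's rise providing self-limiting.

>>> arm_command(targets=[[0,0,0.0004,0],[0,0,0.0008,0],[0,0,0.0012,0],[0,0,0.0016,0],[0,0,0.002,0],[0,0,0.0024,0]])

```text
time: 9.77
tool_pos: [0.6467, -0.006, 0.1953]
ee_rot: [3.141, -0.001, 3.057]
wrist_force: [0.5, -3.8, 3.2]
width: 0.028
finger_force: 30.0
```

```bash
python3 -c "
from trk import *
look(3)"
```

```text
s_mm  ncc   t    Fx Fy Fz  tcpz
[[  7.96   0.93   9.82  -0.34  -4.52   2.42 195.4 ]
 [  8.41   0.93   9.87  -1.31  -4.38   1.9  195.35]
 [  8.84   0.92   9.92  -0.78  -4.01   2.9  195.38]]
meanF [-0.81 -4.31  2.41] N~ 4.91 model d mm 8.4 Nmodel 5.13 xy [ 0.6468 -0.0061] rot [ 3.141 -0.001  3.057]
```

>>> arm_command(targets=[[0,0,0,0],[0,0,0,0],[0,0,0,0],[0,0,0,0]])

```text
time: 10.25
tool_pos: [0.647, -0.0061, 0.1956]
ee_rot: [3.141, 0.0, 3.057]
wrist_force: [0.1, -5.0, 2.6]
width: 0.0281
finger_force: 30.0
```

```bash
python3 -c "
from trk import *
look(3)"
```

```text
s_mm  ncc   t    Fx Fy Fz  tcpz
[[ 14.48   0.89  10.3   -0.8   -4.4    3.22 195.58]
 [ 16.5    0.89  10.35  -0.12  -3.28   3.7  195.66]
 [ 17.32   0.89  10.4   -0.22  -4.32   3.37 195.65]]
meanF [-0.38 -4.    3.43] N~ 5.93 model d mm 9.1 Nmodel 5.49 xy [ 0.6471 -0.0063] rot [3.142 0.    3.057]
```

>>> arm_command(targets=[[0,0,0,0],[0,0,0,0],[0,0,0,0],[0,0,0,0]])

```text
time: 10.73
tool_pos: [0.6471, -0.0064, 0.1957]
ee_rot: [-3.141, 0.0, 3.057]
wrist_force: [-0.5, -5.4, 3.4]
width: 0.0276
finger_force: 30.0
```

```bash
python3 -c "
from trk import *
look(3)"
```

```text
s_mm  ncc   t    Fx Fy Fz  tcpz
[[ 27.91   0.83  10.78  -0.53  -5.26   3.78 195.67]
 [ 29.48   0.83  10.83   0.13  -4.35   3.69 195.68]
 [ 30.02   0.83  10.88   0.27  -5.41   3.76 195.7 ]]
meanF [-0.04 -5.    3.74] N~ 6.24 model d mm 10.2 Nmodel 6.13 xy [ 0.6471 -0.0064] rot [-3.141  0.     3.057]
```

>>> arm_command(targets=[[0,0,0.0002,0],[0,0,0.0004,0],[0,0,0.0008,0],[0,0,0.001,0],[0,0,0.001,0]])

```text
time: 11.3
tool_pos: [0.6471, -0.0061, 0.1961]
ee_rot: [3.141, 0.0, 3.057]
wrist_force: [-0.9, -4.9, 3.5]
width: 0.028
finger_force: 30.0
```

```bash
python3 -c "
from trk import *
look(3)"
```

```text
s_mm  ncc   t    Fx Fy Fz  tcpz
[[ 34.84   0.82  11.35  -0.31  -3.58   4.06 196.07]
 [ 35.29   0.82  11.4    0.04  -4.47   3.46 196.08]
 [ 36.51   0.82  11.45   0.01  -3.39   4.19 196.06]]
meanF [-0.09 -3.81  3.9 ] N~ 6.4 model d mm 10.4 Nmodel 6.22 xy [ 0.6471 -0.0061] rot [3.141 0.    3.057]
```

>>> arm_command(targets=[[0,0,0.0003,0],[0,0,0.0006,0],[0,0,0.0009,0],[0,0,0.001,0],[0,0,0.001,0]])

```text
time: 11.87
tool_pos: [0.647, -0.0063, 0.1966]
ee_rot: [3.142, -0.0, 3.057]
wrist_force: [-0.7, -4.4, 3.4]
width: 0.0279
finger_force: 30.0
```

```bash
python3 -c "
from trk import *
look(3)"
```

```text
s_mm  ncc   t    Fx Fy Fz  tcpz
[[ 45.18   0.81  11.92  -0.76  -4.41   3.45 196.56]
 [ 46.41   0.81  11.97  -0.29  -5.49   2.85 196.59]
 [ 47.54   0.81  12.02  -0.5   -4.71   4.55 196.58]]
meanF [-0.52 -4.87  3.62] N~ 6.12 model d mm 10.6 Nmodel 6.35 xy [ 0.6471 -0.0062] rot [3.142 0.    3.057]
```

>>> arm_command(targets=[[0,0,0,0],[0,0,0,0],[0,0,0,0],[0,0,0,0]])

```text
time: 12.35
tool_pos: [0.6471, -0.0063, 0.1966]
ee_rot: [3.142, 0.0, 3.057]
wrist_force: [-0.3, -4.3, 4.5]
width: 0.0284
finger_force: 30.0
```

```bash
python3 -c "
from trk import *
look(3)"
```

```text
s_mm  ncc   t    Fx Fy Fz  tcpz
[[ 54.72   0.82  12.4   -0.28  -4.91   3.36 196.63]
 [ 55.6    0.82  12.45  -1.21  -4.79   4.96 196.64]
 [ 56.1    0.82  12.5   -0.73  -4.61   4.33 196.61]]
meanF [-0.74 -4.77  4.22] N~ 6.72 model d mm 11.1 Nmodel 6.59 xy [ 0.6471 -0.0061] rot [3.141 0.    3.057]
```

>>> arm_command(targets=[[0,0,0,0],[0,0,0,0],[0,0,0,0],[0,0,0,0],[0,0,0,0]])

```text
time: 12.92
tool_pos: [0.6471, -0.0062, 0.1966]
ee_rot: [3.142, 0.0, 3.057]
wrist_force: [-0.6, -4.5, 4.7]
width: 0.028
finger_force: 30.0
```

```bash
python3 -c "
from trk import *
look(3)"
```

```text
s_mm  ncc   t    Fx Fy Fz  tcpz
[[ 65.53   0.82  12.97  -0.16  -4.26   4.6  196.58]
 [ 66.78   0.82  13.02  -0.04  -4.4    3.67 196.56]
 [ 68.03   0.82  13.07   0.43  -3.78   4.02 196.58]]
meanF [ 0.08 -4.15  4.1 ] N~ 6.6 model d mm 11.6 Nmodel 6.87 xy [ 0.6471 -0.0063] rot [3.142 0.    3.057]
```

>>> arm_command(targets=[[0,0,0,0],[0,0,-0.0002,0],[0,0,-0.0004,0],[0,0,-0.0006,0],[0,0,-0.0008,0]])

```text
time: 13.48
tool_pos: [0.6471, -0.0062, 0.1962]
ee_rot: [3.141, 0.0, 3.057]
wrist_force: [-0.3, -5.1, 4.4]
width: 0.028
finger_force: 30.0
```

```bash
python3 -c "
from trk import *
look(3)"
```

```text
s_mm  ncc   t    Fx Fy Fz  tcpz
[[ 75.86   0.81  13.53  -0.86  -4.32   4.7  196.23]
 [ 76.77   0.82  13.58   0.29  -3.69   3.89 196.21]
 [ 77.44   0.81  13.63  -0.36  -4.7    4.16 196.21]]
meanF [-0.31 -4.24  4.25] N~ 6.75 model d mm 12.2 Nmodel 7.2 xy [ 0.6471 -0.0061] rot [3.141 0.    3.057]
```

>>> arm_command(targets=[[0,0,0,0],[0,0,0,0],[0,0,0,0],[0,0,0,0],[0,0,-0.0002,0]])

```text
time: 14.05
tool_pos: [0.6471, -0.0062, 0.1961]
ee_rot: [3.142, 0.0, 3.057]
wrist_force: [-0.6, -5.0, 4.8]
width: 0.0276
finger_force: 30.0
```

```bash
python3 -c "
from trk import *
look(3)"
```

```text
s_mm  ncc   t    Fx Fy Fz  tcpz
[[ 87.38   0.81  14.1   -0.88  -4.37   4.56 196.05]
 [ 89.5    0.81  14.15  -0.61  -5.07   4.55 196.04]
 [ 90.39   0.81  14.2   -0.39  -4.69   4.12 196.04]]
meanF [-0.62 -4.71  4.41] N~ 6.91 model d mm 12.5 Nmodel 7.35 xy [ 0.647  -0.0062] rot [3.142 0.    3.057]
```

>>> arm_command(targets=[[0,0,-0.0008,0],[0,0,-0.0014,0],[0,0,-0.002,0],[0,0,-0.0026,0],[0,0,-0.0032,0]])

```text
time: 14.62
tool_pos: [0.6471, -0.0062, 0.1946]
ee_rot: [3.141, 0.0, 3.057]
wrist_force: [-0.4, -3.7, 4.6]
width: 0.0276
finger_force: 30.0
```

```bash
python3 -c "
from trk import *
look(3)"
```

```text
s_mm  ncc   t    Fx Fy Fz  tcpz
[[ 98.     0.79  14.67  -1.01  -4.58   5.18 194.53]
 [ 98.39   0.79  14.72  -1.11  -4.43   6.32 194.59]
 [ 99.4    0.79  14.77   0.11  -4.04   4.94 194.58]]
meanF [-0.67 -4.35  5.48] N~ 7.98 model d mm 13.9 Nmodel 8.12 xy [ 0.6471 -0.0062] rot [3.141 0.    3.057]
```

>>> arm_command(targets=[[0,0,0.001,0],[0,0,0.0014,0],[0,0,0.0014,0],[0,0,0.0012,0],[0,0,0.0008,0]])

```text
time: 15.18
tool_pos: [0.6471, -0.0062, 0.1948]
ee_rot: [3.141, 0.0, 3.057]
wrist_force: [-1.7, -5.0, 4.0]
width: 0.0278
finger_force: 30.0
```

```bash
python3 -c "
from trk import *
look(3)"
```

```text
s_mm  ncc   t    Fx Fy Fz  tcpz
[[108.41   0.78  15.23   0.25  -4.83   3.93 194.8 ]
 [109.1    0.79  15.28  -0.42  -4.33   4.9  194.77]
 [109.82   0.78  15.33  -0.68  -5.07   4.31 194.81]]
meanF [-0.28 -4.74  4.38] N~ 6.88 model d mm 13.4 Nmodel 7.88 xy [ 0.647  -0.0062] rot [ 3.142 -0.     3.057]
```

>>> arm_command(targets=[[0,0,-0.0006,0],[0,0,-0.001,0],[0,0,-0.0014,0],[0,0,-0.0018,0],[0,0,-0.0022,0]])

```text
time: 15.75
tool_pos: [0.6471, -0.0061, 0.1938]
ee_rot: [3.141, 0.0, 3.057]
wrist_force: [-0.7, -4.2, 4.6]
width: 0.0278
finger_force: 30.0
```

```bash
python3 -c "
from trk import *
look(3)"
```

```text
s_mm  ncc   t    Fx Fy Fz  tcpz
[[119.93   0.76  15.8   -0.43  -4.45   5.56 193.79]
 [120.68   0.75  15.85  -1.17  -4.73   5.02 193.8 ]
 [122.57   0.75  15.9   -0.44  -3.89   5.19 193.78]]
meanF [-0.68 -4.36  5.25] N~ 7.75 model d mm 14.0 Nmodel 8.18 xy [ 0.6471 -0.0061] rot [3.141 0.    3.057]
```

>>> arm_command(targets=[[0,0,-0.001,0],[0,0,-0.0018,0],[0,0,-0.0024,0],[0,0,-0.003,0],[0,0,-0.0034,0]])

```text
time: 16.32
tool_pos: [0.6471, -0.0063, 0.1923]
ee_rot: [3.142, 0.0, 3.057]
wrist_force: [0.0, -3.9, 5.8]
width: 0.0278
finger_force: 30.0
```

```bash
python3 -c "
from trk import *
look(3)"
```

```text
s_mm  ncc   t    Fx Fy Fz  tcpz
[[136.19   0.72  16.37   0.34  -3.96   4.86 192.21]
 [138.07   0.73  16.42  -0.99  -4.37   5.06 192.23]
 [139.09   0.73  16.47   0.07  -5.23   4.86 192.21]]
meanF [-0.19 -4.52  4.92] N~ 7.42 model d mm 14.6 Nmodel 8.51 xy [ 0.6471 -0.0061] rot [3.141 0.    3.057]
```

>>> arm_command(targets=[[0,0,-0.002,0],[0,0,-0.0036,0],[0,0,-0.005,0],[0,0,-0.006,0],[0,0,-0.0066,0]])

```text
time: 16.88
tool_pos: [0.6472, -0.0064, 0.1892]
ee_rot: [-3.141, 0.001, 3.057]
wrist_force: [0.3, -5.4, 5.6]
width: 0.0282
finger_force: 30.0
```

```bash
python3 -c "
from trk import *
look(3)"
```

```text
s_mm  ncc   t    Fx Fy Fz  tcpz
[[153.26   0.75  16.93  -0.25  -4.41   5.78 189.18]
 [154.72   0.75  16.98  -0.07  -3.42   5.75 189.25]
 [155.29   0.75  17.03  -0.39  -4.15   6.22 189.25]]
meanF [-0.24 -3.99  5.92] N~ 8.42 model d mm 16.2 Nmodel 9.41 xy [ 0.6472 -0.0063] rot [3.142 0.001 3.057]
```

>>> arm_command(targets=[[0,0,-0.0014,0],[0,0,-0.0026,0],[0,0,-0.0036,0],[0,0,-0.0044,0],[0,0,-0.005,0]])

```text
time: 17.45
tool_pos: [0.6473, -0.0063, 0.187]
ee_rot: [-3.142, 0.001, 3.057]
wrist_force: [-0.5, -4.3, 5.8]
width: 0.0278
finger_force: 30.0
```

```bash
python3 -c "
from trk import *
look(3)"
```

```text
s_mm  ncc   t    Fx Fy Fz  tcpz
[[166.93   0.71  17.5   -0.55  -5.15   7.05 186.9 ]
 [168.45   0.71  17.55  -0.77  -5.11   6.53 186.94]
 [169.45   0.71  17.6   -0.46  -4.77   6.48 186.96]]
meanF [-0.59 -5.01  6.69] N~ 9.19 model d mm 17.0 Nmodel 9.87 xy [ 0.6473 -0.0063] rot [3.142 0.001 3.057]
```

>>> arm_command(targets=[[0,0,-0.0008,0],[0,0,-0.0014,0],[0,0,-0.002,0],[0,0,-0.0024,0],[0,0,-0.0026,0]])

```text
time: 18.02
tool_pos: [0.6474, -0.0046, 0.1856]
ee_rot: [3.138, 0.001, 3.058]
wrist_force: [-1.2, -1.0, 7.0]
width: 0.0278
finger_force: 30.0
```

```bash
python3 -c "
from trk import *
look(3)"
```

```text
s_mm  ncc   t    Fx Fy Fz  tcpz
[[180.49   0.69  18.07   0.12  -0.72   6.57 185.67]
 [180.44   0.69  18.12  -0.45  -2.14   6.   185.71]
 [180.42   0.69  18.17  -0.34  -1.54   7.24 185.72]]
meanF [-0.23 -1.47  6.6 ] N~ 9.1 model d mm 16.9 Nmodel 9.82 xy [ 0.6475 -0.0044] rot [3.138 0.001 3.058]
```

The carriage has reached the stop: s = 180 mm, and the drag force has passed over to the stop. I'll ease the press slightly so it rests firmly there, then verify.

>>> arm_command(targets=[[0,0,0.001,0],[0,0,0.002,0],[0,0,0.003,0],[0,0,0.004,0],[0,0,0.005,0],[0,0,0.005,0],[0,0,0.005,0]])

```text
time: 18.75
tool_pos: [0.6474, -0.0045, 0.1878]
ee_rot: [3.138, 0.001, 3.058]
wrist_force: [-0.6, -1.5, 5.9]
width: 0.0277
finger_force: 30.0
```

```bash
python3 -c "
from trk import *
look(6)
a=robot.snapshot('side')[110:310,300:460]
cv2.imwrite('pics/end.png',cv2.resize(a[:,:,::-1],(480,600),interpolation=cv2.INTER_LANCZOS4))"
```

```text
s_mm  ncc   t    Fx Fy Fz  tcpz
[[180.33   0.71  18.8    0.59  -2.09   5.41 187.82]
 [180.33   0.71  18.85  -0.19  -1.69   4.51 187.79]
 [180.31   0.71  18.9    0.79  -1.55   6.02 187.79]
 [180.32   0.71  18.95  -0.29  -1.87   5.83 187.78]
 [180.3    0.71  19.     0.12  -2.12   5.59 187.79]
 [180.32   0.71  19.05  -0.09  -1.51   5.07 187.8 ]]
meanF [ 0.15 -1.8   5.41] N~ 7.91 model d mm 14.9 Nmodel 8.68 xy [ 0.6475 -0.0045] rot [3.138 0.001 3.058]
```

View pics/end.png

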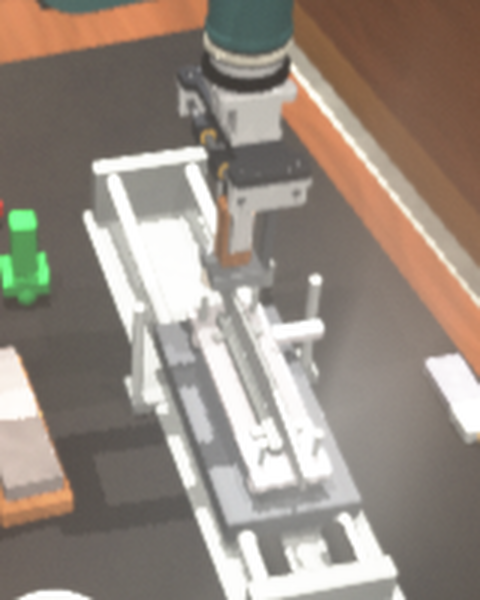

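The carriage sits against the lower stop blocks at about (300,530). The hone is still pressed on the blade between the posts, at (240,270), with about 8 N, and the carriage is stationary.

```bash
python3 -c "
from bench import robot
print(robot.close_job())"
```

```text
the job is handed in; nothing more can be done
None
```

The job is handed in: the carriage glided down at a measured 20–30 mm/s and rests at its lower stop, with the hone still held on the blade between the posts at about 8 N.

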